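# Unfold the vice crank and clamp the comb

## Task

Swing the folded red crank handle of the carver's vice fully up to its working position, then crank it clockwise until the jaw has pushed the comb blank against the end stop and holds it firmly, feeling for the point where it gets tight so that the wood does not crack. Leave the handle standing up, let go of it, and leave the other things on the bench where they are.

Things in the scene. Friction and masses are not known exactly. Their poses are not given: they have to be found in the camera images.
- handle (a joint): fold hinge of the crank handle. 0 = folded flat, the red grip lying back along the crank arm over the spindle; 1.571 = working position, grip straight up against its end stop. Hinge axis level, square to the crank arm. Stiff (about 0.14 N m: 2 to 3 N at the grip), stays where left; 2 N towards the spindle folds a raised handle down again. Starts at 0 to 0.3
- crank (a joint): turn of the crank on its vertical spindle; grows clockwise seen from above, moving the jaw to the comb by 15 mm per rad. At 0 the arm points from the spindle along the vice's +y. The comb gets tight somewhere from 1.4 to 2.5, different every time. Free turning takes about 4 N at the grip; each further 1 N there adds about 4.7 N of squeeze. Friction holds it where left, up to 20 N of squeeze
- spindle (a point): point on the vertical axis of the crank, 112 mm above the bench, level with the fold hinge of the handle. Its axes are the vice's: z up, y along the vice from the crank to the comb
- handle_hinge (a point): the fold hinge of the handle at the outer end of the crank arm, 75 mm from the spindle axis and 112 mm above the bench
- grip_point (a point): point on the axis of the red grip, 62 mm from the fold hinge. The grip is a red round sleeve, 22 mm thick and 64 mm long (18 to 82 mm from the hinge), that spins freely on its rod. Folded, its underside is 3 mm above the steel crank arm (18 mm wide, 10 mm thick, its underside 18 mm above the gearbox)
- jaw: moving jaw of the vice, 40 mm wide, steel with a sprung wooden face (it gives 1 mm per 10 N, 6 mm at most). Origin at bench level under the middle of the face that presses the comb; face looks along the vice's +y. The face reaches from 22 to 52 mm above the bench
- comb: light wooden comb blank, 44 x 110 x 12 mm, lying loose and flat on the vice bed (20 mm above the bench) between low side rails, length along the vice's +y, with a gap to the jaw and to the steel end stop, which is set anywhere in a 14 mm range (not measured). Origin at the centre of its underside. It is held firmly from 6 N of squeeze and cracks above 35 N
- vice: green carver's vice fixed to the bench, base 100 x 350 x 20 mm with an 86 x 90 mm gearbox, top 70 mm above the bench. Origin on the spindle axis at bench level, y along the vice from the crank to the comb, z up
- gouge_a: carving gouge lying on the bench beside the vice, 210 mm long
- gouge_b: carving gouge lying at the right of the bench, 210 mm long
- gouge_c: carving gouge lying at the right of the bench, 210 mm long
- wax_tin: round brass-coloured wax tin, 68 mm across and 34 mm high, on the bench just off the crank end of the vice
- blanks: wooden board offcut 50 x 120 x 26 mm, on the bench beside the vice, on the robot's side
- dark_comb: finished dark comb lying on a white sheet at the far right
- mallet: round-headed wooden mallet lying at the far left
Things that resemble listed ones, but are neither listed nor needed, are in the scene too. What is shaped like the comb but green, orange or turquoise is not meant.

How it is judged:
By the outcome, as a careful person would: the job done as asked, in the order asked, and still so for the second after the job is handed in, with the robot touching nothing.
It also fails if it takes over 72 s, if anything falls off the work surface, if the arm or the gripper's body presses on something with over 40 N, if the wrist force passes 120 N, or if a joint passes its speed limit or range.

## Robot

A 6-joint arm with a two-finger parallel gripper is mounted at the origin on the work surface. World frame = base frame: x ahead of the robot, y to its left, z up, the work surface at z = 0. Lengths are in m, angles in degrees, forces in N, time in s.
With the tool pointing down it reaches from about 0.35 to 0.875 m from the base axis. Payload 4.2 kg.
Tool frame: the origin (TCP) lies midway between the tips of the shut fingers; the grasp point (between the pads) lies 19 mm behind it (r.grasp_offset is the distance from the TCP to the grasp point, in m); z points along the fingers, y is the direction in which the jaws open and shut (so a half turn about z gives the same grasp; the last joint's range is limited). The gripper opens to 87 mm and grips with 3 to 60 N. Pads are 19 mm wide; open, the fingers measure 117 mm over their backs; the gripper's body (75 mm by 190 mm) begins 51 mm behind the grasp point.
Start: joints at [77.899, 22.042, 0.453, 0, -68.411, -14.817], TCP at [0.283, 0.557, 0.223] pointing down, gripper open.
Joint ranges: [-179.83, 179.83], [-69.29, 118.12], [-61.27, 80.66], [-181.25, 117.63], [-171.15, -9.14], [-177.46, 177.46]. Speed limits (degrees/s): [159.86, 159.86, 180, 180, 180, 180].

## Interface

Orientations are given as a 3x3 rotation matrix whose columns are the frame's x, y, z axes.
In Python, from station import r gives the robot as it stands.
- The arm moves only by the shell command python3 -m crank 'ROWS'. ROWS is JSON, a list of rows, each a list of 3 entries, a list of its own where there are three numbers: the closure, from -1 (fully open) to 1 (shut), so that 0 is half open, then the shift along the tool's x, y, z as a fraction of full scale, then the turn, a rotation vector about the tool's x, y, z as a fraction of full scale. In form: [[fingers, [dx, dy, dz], [wx, wy, wz]], ...]. A call has 1 to 8 rows; each row shifts and turns the commanded pose from where the row before left it, along the tool's axes as they then stand; what a row does not reach is not made up. Full scale, the value 1, is 100 mm for a shift and 45 degrees for a turn. A row lasts 1/10 s, in which the tool goes at most 50 mm and 8.59 degrees, less where a joint would pass 70% of its speed; a pose out of reach is approached as far as the arm can. A call with a number of a shift or a turn outside -1 to 1 is refused whole. A call with a gripper value outside its range is refused whole. The fingers move at their own pace and stop on an object; the grip force is fixed at half the most. Time passes only in rows, so rows that do not move let the fingers close. It gives the time, the measured TCP pose, the force and the opening at its end, in the units of the state.
- r.sense(): the state, without advancing time (a new reading comes with each control period).
- r.capture(name): name is "side" or "top"; returns a dict with "img" (420x560x3 uint8, blue, green, red), "fx", "fy", "cx", "cy" (pixels), "R" (3x3) and "t" (3): a world point X has camera coordinates R X + t. Camera axes: x right, y down, z forward; pixel columns grow to the right and rows downward; lengths in m; the calibration is good to about 2 mm. A picture is of the moment at which its call begins. There is no depth.
- r.finish_job(): hands the job in, once; it reports no verdict.
The state is a dict: "time_s": time; "joints": joint angles; "joint_velocities": joint speeds; "effort": joint torques, N m; "tcp_pos": TCP position; "ee_rot": TCP orientation; "wrist_force": force on the tool from outside, world axes, zero at the start; "moment": the same for the moment, N m; "gripper_width": opening from 0.0 (shut) to 1.0 (fully open).
Only numpy, scipy, OpenCV 4.12 (cv2) and the standard library are available. Lean on these libraries where they do the work, as an engineer would, in place of code of your own. Each camera call takes 0.05 s, during which the arm holds its last target.

## Working session

There is one attempt and no reset: what is moved stays moved. The work goes in short steps, Python scripts to look and compute and a shell command to move; the robot and the scene stay as the last step left them, time stands still between calls to the robot, and variables do not carry over. Pictures are saved under pics/ and viewed, and the job is handed in when it is done.

```bash
ls; mkdir -p pics
python3 - <<'E'
from station import r
import cv2
s=r.sense();print(s)
for n in("side","top"):
    c=r.capture(n);cv2.imwrite(f"pics/{n}0.png",c["img"]);print(n,c["fx"],c["fy"],c["cx"],c["cy"],c["R"],c["t"])
print(r.grasp_offset)
E
```

```text
pics
{'time_s': 0.0, 'joints': array([ 7.78986849e+01,  2.20893366e+01,  3.80941850e-01, -2.94764468e-02,
       -6.84118940e+01, -1.48149468e+01]), 'joint_velocities': array([ 0.01017001,  0.03870017,  0.0470069 ,  0.00112854,  0.04907688,
       -0.01298772]), 'effort': array([-1.09682780e-03, -3.90669787e+01,  1.87404782e+01,  4.22000796e+00,
        1.09687838e-02, -1.89528364e-04]), 'tcp_pos': array([0.28265398, 0.55675935, 0.2214813 ]), 'ee_rot': array([[ 8.91583185e-01, -4.52856048e-01, -9.07860696e-04],
       [-4.52856952e-01, -8.91581050e-01, -1.95244976e-03],
       [ 7.47472902e-05,  2.15190240e-03, -9.99997682e-01]]), 'wrist_force': array([-0.01627007,  0.08332807,  0.49106275]), 'moment': array([-0.02954568, -0.02704085, -0.01104089]), 'gripper_width': 0.9984195644697977}
side 492.1902998153856 492.1902998153856 289.3309063660965 207.07977786244166 [[ 0.94701073 -0.32116932  0.00457672]
 [-0.22242156 -0.66598631 -0.71203292]
 [ 0.23173116  0.67328486 -0.70213116]] [-0.51014363  0.18630518  1.4521275 ]
top 546.1733835779764 546.1733835779764 277.0015516885119 196.26084813357255 [[ 0.01579311 -0.99986484 -0.00456873]
 [-0.9878889  -0.01489823 -0.15444602]
 [ 0.15435708  0.00695258 -0.98799066]] [-0.0284733   0.53507206  1.4596192 ]
0.0187
```

View pics/side0.png

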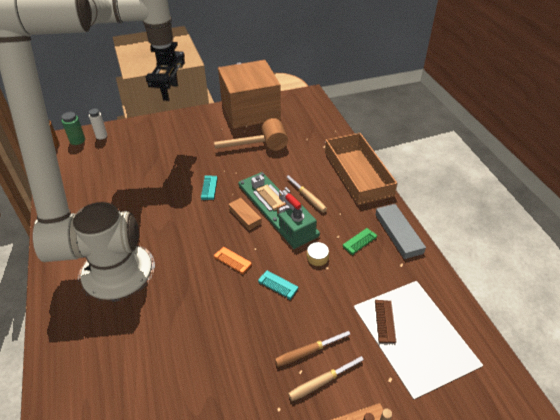

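View pics/top0.png

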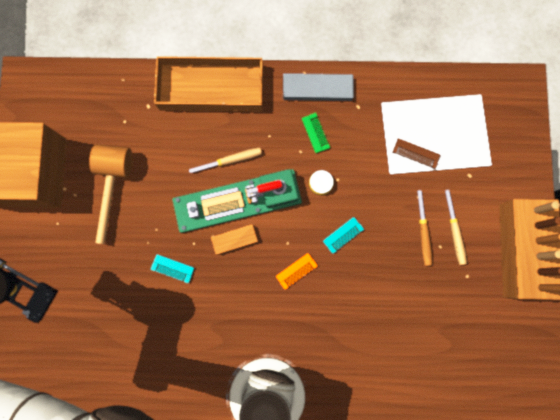

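The top view shows the vice at (175–300, 170–230), with the red grip near (270,186) and the wax tin at (321,182). I'll zoom in on it.

Run:
```python
import cv2,numpy as np
a=cv2.imread("pics/top0.png")[155:245,165:315];b=cv2.imread("pics/side0.png")[165:255,225:345]
cv2.imwrite("pics/topz.png",cv2.resize(a,None,fx=5.3,fy=5.3,interpolation=cv2.INTER_CUBIC))
cv2.imwrite("pics/sidez.png",cv2.resize(b,None,fx=6,fy=6,interpolation=cv2.INTER_CUBIC))
```

```text
(no output)
```

View pics/topz.png

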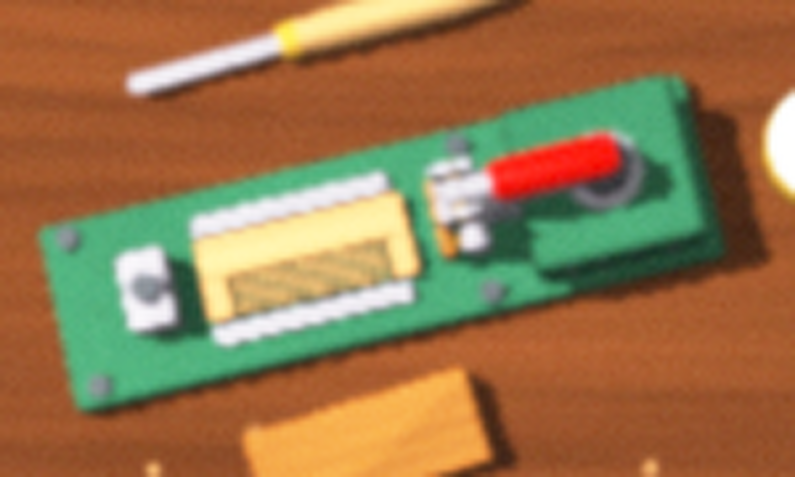

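View pics/sidez.png

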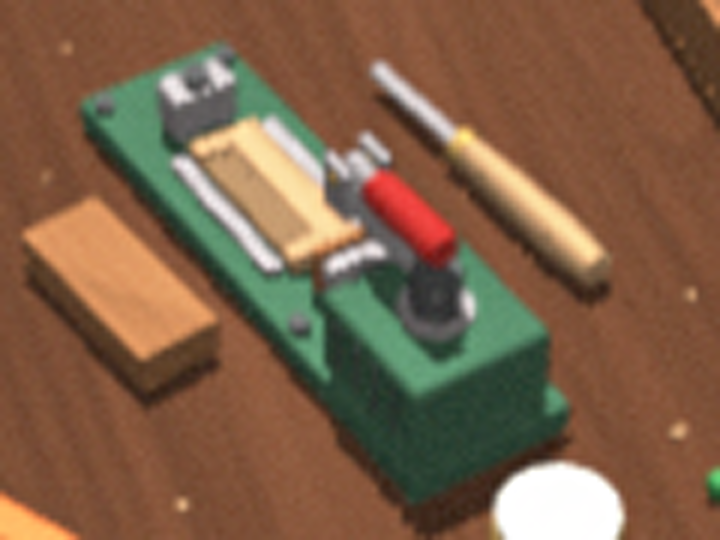

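```bash
cat > h.py <<'E'
import cv2,numpy as np
from station import r
def red(c,box=None):
    h=cv2.cvtColor(c["img"],cv2.COLOR_BGR2HSV)
    m=(((h[...,0]<5)|(h[...,0]>174))&(h[...,1]>190)&(h[...,2]>110)).astype(np.uint8)
    n,l,s,ce=cv2.connectedComponentsWithStats(m)
    i=1+np.argmax(s[1:,4]); 
    ys,xs=np.nonzero(l==i);P=np.c_[xs,ys].astype(float)
    mu=P.mean(0);w,v=np.linalg.eigh(np.cov(P.T))
    pr=(P-mu)@v[:,1]
    return mu,v[:,1],len(P),pr.min(),pr.max(),2*np.sqrt(3*w)
def ray(c,p):
    d=c["R"].T@np.array([(p[0]-c["cx"])/c["fx"],(p[1]-c["cy"])/c["fy"],1]);return -c["R"].T@c["t"],d/np.linalg.norm(d)
def plane(c,p,z):
    o,d=ray(c,p);return o+d*(z-o[2])/d[2]
def tri(c1,p1,c2,p2):
    o1,d1=ray(c1,p1);o2,d2=ray(c2,p2)
    A=np.c_[d1,-d2];s=np.linalg.lstsq(A,o2-o1,rcond=None)[0]
    a=o1+s[0]*d1;b=o2+s[1]*d2;return (a+b)/2,np.linalg.norm(a-b)
def axis3(c1,p1,v1,c2,p2,v2):
    n=[]
    for c,p,v in((c1,p1,v1),(c2,p2,v2)):
        n.append(np.cross(ray(c,p-5*v)[1],ray(c,p+5*v)[1]))
    d=np.cross(n[0],n[1]);return d/np.linalg.norm(d)
def proj(c,X):
    q=c["R"]@X+c["t"];return np.array([c["fx"]*q[0]/q[2]+c["cx"],c["fy"]*q[1]/q[2]+c["cy"]])
def grip(T,S):
    a=red(T);b=red(S);P,e=tri(T,a[0],S,b[0]);d=axis3(T,a[0],a[1],S,b[0],b[1])
    return P,e,d,a,b
E
python3 - <<'E'
from h import *
np.set_printoptions(precision=4,suppress=True)
T=r.capture("top");S=r.capture("side")
P,e,d,a,b=grip(T,S);print(P,e,d,a,b)
# vice base corners left end z=.02 (zoom px -> px)
f=lambda u,v:(165+u/5.3,155+v/5.3)
A=plane(T,f(40,230),.02);B=plane(T,f(85,410),.02);print("left end",A,B,np.linalg.norm(A-B))
C=plane(T,f(722,258),.02);print("right corner",C,np.linalg.norm(C-B),(C-B)/np.linalg.norm(C-B))
g=lambda u,v:(225+u/6,165+v/6)
print(plane(S,g(85,105),.02),plane(S,g(215,45),.02),plane(S,g(565,405),.02))
print("spindle washer",plane(T,f(605,170),.07),plane(S,g(435,315),.07), tri(T,f(605,170),S,g(435,312)))
E
```

```text
[ 0.5498 -0.0007  0.1139] 0.0023037358332684676 [ 0.2091 -0.9605  0.1839] (array([269.6145, 186.0361]), array([-0.974 ,  0.2266]), 166, np.float64(-11.55075002475263), np.float64(11.530692364943977), array([ 7.1915, 22.864 ])) (array([292.6735, 201.7143]), array([-0.7481, -0.6635]), 49, np.float64(-8.240419401278848), np.float64(8.784352437864372), array([ 3.731 , 17.6854]))
left end [0.5284 0.2711 0.02  ] [0.4339 0.2434 0.02  ] 0.09847382383165272
right corner [ 0.5189 -0.0878  0.02  ] 0.34188475498205806 [ 0.2487 -0.9686  0.    ]
[0.4369 0.24   0.02  ] [0.5229 0.2672 0.02  ] [ 0.6145 -0.066   0.02  ]
spindle washer [ 0.5562 -0.0258  0.07  ] [ 0.5552 -0.0286  0.07  ] (array([ 0.5563, -0.0258,  0.0692]), np.float64(0.00019139528229796378))
```

```bash
sed -i 's/>190)&(h\[...,2\]>110)/>170)\&(h[...,2]>60)/; s/<5)|/<6)|/' h.py
python3 - <<'E'
from h import *
np.set_printoptions(precision=4,suppress=True)
T=r.capture("top");S=r.capture("side")
P,e,d,a,b=grip(T,S);print(P,e,d,a,b)
h=cv2.cvtColor(S["img"],cv2.COLOR_BGR2HSV);print(h[192:212,290:300,0]);print(h[192:212,285:303,1]);print(h[192:212,285:303,2])
E
```

```text
[ 0.5504 -0.0006  0.1168] 0.00018531781689763005 [ 0.2285 -0.9684  0.0998] (array([269.4525, 186.0894]), array([-0.9735,  0.2287]), 179, np.float64(-11.947979115193633), np.float64(11.585956886860016), array([ 7.639 , 23.1643])) (array([293.25  , 200.8707]), array([-0.7195, -0.6945]), 116, np.float64(-8.418858486322035), np.float64(8.598980313634765), array([ 6.7057, 17.0132]))
[[  8  11  11  10  10  11  10  10  10   9]
 [  6  10  11  11  12  10  10   9  11  10]
 [  2   5  10  11  11  10  10  11  10  11]
 [  1   2   5   9  11  10  11   9  10  11]
 [  1   1   1   3   9  11  11  10  10  10]
 [  1   1   1   1   4   9  11  11  11  10]
 [  1   1   1   1   1   3   9  11  10  11]
 [  1   1   1   1   1   1   3   9  11  11]
 [  0   1   1   1   1   1   1   3   7  11]
 [  0   0   1   1   1   1   1   1   2   8]
 [  1   2   0   1   1   1   0   1   1   2]
 [  2   1   1   1   1   1   1   1   1   1]
 [178 178   1   1   0   1   1   1   0   0]
 [170   8 179   1   1   0   1   0   1   0]
 [ 12  30   4   2   1   2   0   1   0   1]
 [ 90  10 170 176   1   0 179   1   1   0]
 [ 55  70   0  20 176   0   2  
[... 2443 characters left out ...]
238 232 191 145 128 130]
 [146  94  92  98  98 103 122 154 179 206 223 233 237 239 225 172 126 125]
 [117 108 108  96 101  97  99 124 151 180 205 222 231 228 208 167 115 119]
 [145 180 170 128 101 101 102 103 123 151 181 198 203 175 153 119 103 109]
 [203 231 230 199 119  98 100 101  99 124 152 162 154 118 118 109 101 133]
 [200 196 206 197 126  90  97 104  99  93 118 134 126 113 116 116 116 145]
 [124 103  99  94  76  79  88  98  93  70  84  98 107 114 106 120 124 146]
 [ 83  65  66  56  64  65  76  83  76  55  57  67  84  92  86 110 125 137]
 [ 73  60  61  63  65  70  64  72  63  54  60  57  56  57  57  71 107 118]
 [111  76  66  64  67  63  68  64  51  52  58  55  61  59  53  57  74 118]]
```

The measurements agree. The hinge is at about (0.539, 0.048, 0.112) and the spindle at (0.556, -0.025). The washer ray gives the same spindle position, and the fold is about 0.1. I'll move over the grip now.

```bash
python3 -m crank '[[-1,[0.311,0.239,0],[0,0,0]],[-1,[0.311,0.239,0],[0,0,0]],[-1,[0.311,0.239,0],[0,0,0]],[-1,[0.311,0.239,0],[0,0,0]],[-1,[0.311,0.239,0],[0,0,0]],[-1,[0.311,0.239,0],[0,0,0]],[-1,[0.311,0.239,0],[0,0,0]],[-1,[0.311,0.239,0],[0,0,0]]]'
python3 -m crank '[[-1,[0.311,0.239,0],[0,0,0]],[-1,[0.311,0.239,0],[0,0,0]],[-1,[0.311,0.239,0],[0,0,0]],[-1,[0.311,0.239,0],[0,0,0]],[-1,[0.311,0.239,0],[0,0,0]],[-1,[0.311,0.239,0],[0,0,0]],[-1,[0.311,0.239,0],[0,0,0]],[-1,[0.311,0.239,0],[0,0,0]]]'
python3 -m crank '[[-1,[0,0,0],[0,0,0.158]],[-1,[0,0,0],[0,0,0.158]],[-1,[0,0,0],[0,0,0.158]],[-1,[0,0,0],[0,0,0.158]],[-1,[0,0,0],[0,0,0.158]],[-1,[0,0,0],[0,0,0.158]],[-1,[0,0,0],[0,0,0.158]],[-1,[0,0,0],[0,0,0]]]'
```

```text
time_s: 1.1
tcp_pos: [0.4186, 0.2727, 0.2228]
ee_rot: [[0.892, -0.452, 0.0], [-0.452, -0.892, 0.0], [0.0, -0.0, -1.0]]
wrist_force: [1.0, 0.8, -0.0]
gripper_width: 0.996
time_s: 1.9
tcp_pos: [0.554, -0.0105, 0.2227]
ee_rot: [[0.892, -0.453, 0.0], [-0.453, -0.892, 0.0], [0.0, -0.0, -1.0]]
wrist_force: [0.5, 0.4, -0.3]
gripper_width: 0.996
time_s: 2.7
tcp_pos: [0.5534, -0.009, 0.2225]
ee_rot: [[0.23, -0.973, -0.0], [-0.973, -0.23, 0.0], [-0.0, 0.0, -1.0]]
wrist_force: [0.2, -0.8, -0.4]
gripper_width: 0.997
```

```bash
python3 -m crank '[[-1,[0,0,0.25],[0,0,0]],[-1,[0,0,0.25],[0,0,0]],[-1,[0,0,0.25],[0,0,0]],[-1,[0,0,0.2],[0,0,0]],[-1,[0,0,0.16],[0,0,0]],[-1,[0,0,0.11],[0,0,0]],[-1,[0,0,0],[0,0,0]]]'
python3 - <<'E'
from h import *
print(r.sense()["wrist_force"])
for n,b in(("top",(190,140,110,80)),("side",(225,145,120,110))):
    c=r.capture(n);x,y,w,h=b;cv2.imwrite(f"pics/{n}1.png",cv2.resize(c["img"][y:y+h,x:x+w],None,fx=5,fy=5,interpolation=cv2.INTER_CUBIC))
E
```

```text
time_s: 3.4
tcp_pos: [0.5525, -0.0091, 0.0991]
ee_rot: [[0.232, -0.973, -0.003], [-0.973, -0.232, -0.001], [-0.0, 0.003, -1.0]]
wrist_force: [-0.6, 0.7, 0.5]
gripper_width: 0.998
[-0.5987631   0.69261742  0.46321217]
```

View pics/side1.png

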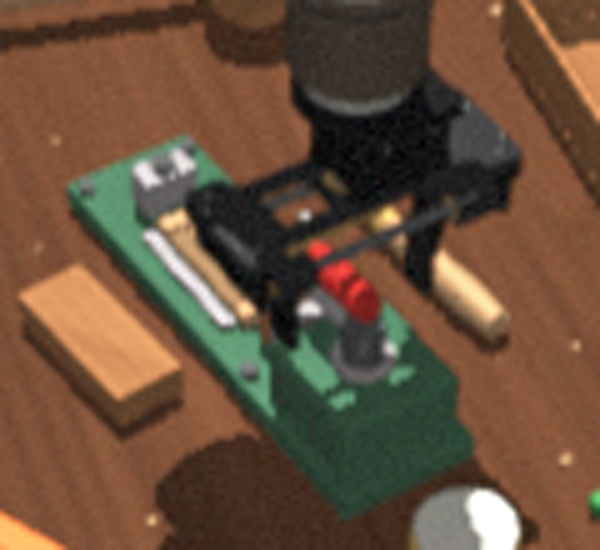

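View pics/top1.png

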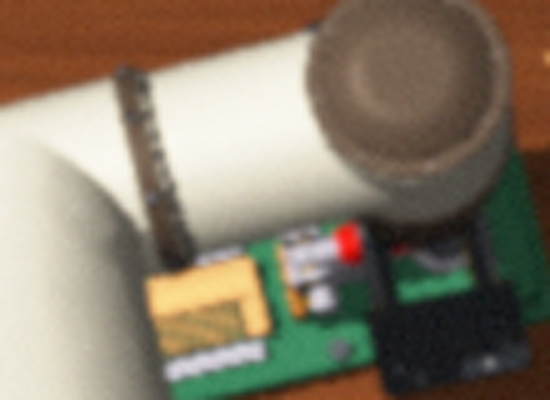

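The fingers straddle the red grip, which is at about (345,280) in the side crop. I'll close and check the wrist force.

```bash
python3 -m crank '[[0.3,[0,0,0],[0,0,0]],[0.4,[0,0,0],[0,0,0]],[0.6,[0,0,0],[0,0,0]],[1,[0,0,0],[0,0,0]],[1,[0,0,0],[0,0,0]],[1,[0,0,0],[0,0,0]],[1,[0,0,0],[0,0,0]],[1,[0,0,0],[0,0,0]]]'
```

```text
time_s: 4.3
tcp_pos: [0.5535, -0.009, 0.1005]
ee_rot: [[0.23, -0.973, -0.0], [-0.973, -0.23, -0.0], [0.0, 0.0, -1.0]]
wrist_force: [0.6, -0.5, -0.1]
gripper_width: 0.358
```

```bash
python3 -m crank '[[1,[0,0,0],[0,0,0]],[1,[0,0,0],[0,0,0]],[1,[0,0,0],[0,0,0]],[1,[0,0,0],[0,0,0]]]'
```

```text
time_s: 4.7
tcp_pos: [0.5529, -0.0091, 0.1005]
ee_rot: [[0.23, -0.973, -0.001], [-0.973, -0.23, -0.0], [0.0, 0.001, -1.0]]
wrist_force: [-2.5, -0.7, 1.3]
gripper_width: 0.243
```

```bash
python3 -m crank '[[1,[-0.012,0,-0.071],[0,0,0]],[1,[-0.02,0,-0.069],[0,0,0]],[1,[-0.029,0,-0.066],[0,0,0]],[1,[0,0,0],[0,0,0]]]'
```

```text
time_s: 5.1
tcp_pos: [0.5512, -0.0029, 0.1217]
ee_rot: [[0.231, -0.973, -0.001], [-0.973, -0.231, -0.0], [-0.0, 0.002, -1.0]]
wrist_force: [-2.9, -1.2, -1.6]
gripper_width: 0.244
```

```bash
python3 -m crank '[[1,[-0.037,0,-0.062],[0,0,0]],[1,[-0.044,0,-0.057],[0,0,0]],[1,[-0.05,0,-0.051],[0,0,0]],[1,[-0.056,0,-0.045],[0,0,0]],[1,[0,0,0],[0,0,0]]]'
python3 - <<'E'
from h import *
print(r.sense()["wrist_force"],r.sense()["moment"])
c=r.capture("side");x,y,w,h=(225,145,120,110);cv2.imwrite("pics/side2.png",cv2.resize(c["img"][y:y+h,x:x+w],None,fx=5,fy=5,interpolation=cv2.INTER_CUBIC))
E
```

```text
time_s: 5.6
tcp_pos: [0.5468, 0.0149, 0.1433]
ee_rot: [[0.231, -0.973, -0.002], [-0.973, -0.231, -0.001], [0.001, 0.002, -1.0]]
wrist_force: [-2.5, -5.2, -0.2]
gripper_width: 0.244
[-2.48356131 -5.15910889 -0.15098911] [-1.30663319  1.05431693  0.15121107]
```

View pics/side2.png

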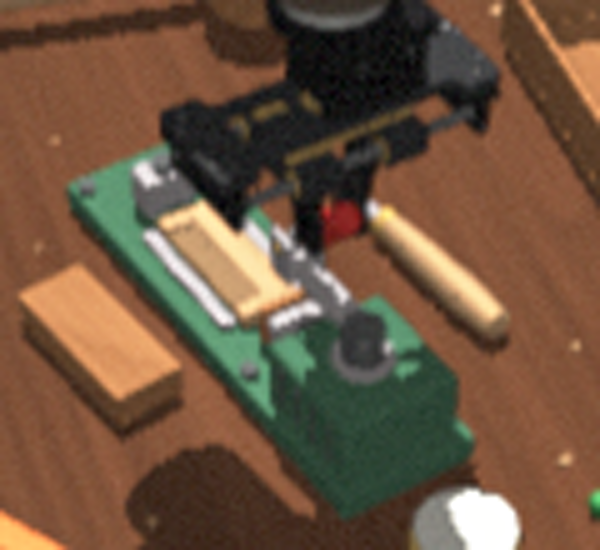

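The handle is about half up, and the grip end shows at (340,220) in the crop. I'll continue the arc.

```bash
python3 -m crank '[[1,[-0.061,0,-0.038],[0,0,0]],[1,[-0.066,0,-0.03],[0,0,0]],[1,[-0.069,0,-0.022],[0,0,0]],[1,[-0.071,0,-0.013],[0,0,0]],[1,[-0.05,0,-0.003],[0,0,0]],[1,[0,0,0],[0,0,0]],[1,[0,0,0],[0,0,0]]]'
```

```text
time_s: 6.35
tcp_pos: [0.5409, 0.045, 0.156]
ee_rot: [[0.231, -0.973, 0.002], [-0.973, -0.231, -0.002], [0.003, -0.001, -1.0]]
wrist_force: [-3.0, -7.4, 5.7]
gripper_width: 0.244
```

```bash
for i in 1; do python3 -m crank '[[1,[-0.015,0,0],[0,0,0]],[1,[0,0,0],[0,0,0]]]'; done; python3 -m crank '[[1,[-0.015,0,0],[0,0,0]],[1,[0,0,0],[0,0,0]]]'; python3 -m crank '[[1,[-0.015,0,0],[0,0,0]],[1,[0,0,0],[0,0,0]]]'
python3 - <<'E'
from h import *
T=r.capture("top");S=r.capture("side")
for n,c,(x,y,w,h) in(("top",T,(190,140,110,80)),("side",S,(225,145,120,110))):
    cv2.imwrite(f"pics/{n}3.png",cv2.resize(c["img"][y:y+h,x:x+w],None,fx=5,fy=5,interpolation=cv2.INTER_CUBIC))
E
```

```text
time_s: 6.55
tcp_pos: [0.5407, 0.0461, 0.1561]
ee_rot: [[0.231, -0.973, 0.002], [-0.973, -0.231, -0.003], [0.003, -0.001, -1.0]]
wrist_force: [-2.9, -8.6, 6.2]
gripper_width: 0.238
time_s: 6.75
tcp_pos: [0.5405, 0.0475, 0.1562]
ee_rot: [[0.231, -0.973, 0.003], [-0.973, -0.231, -0.003], [0.003, -0.002, -1.0]]
wrist_force: [-2.6, -8.5, 6.5]
gripper_width: 0.24
time_s: 6.95
tcp_pos: [0.5403, 0.0489, 0.1564]
ee_rot: [[0.231, -0.973, 0.003], [-0.973, -0.231, -0.003], [0.003, -0.002, -1.0]]
wrist_force: [-3.5, -8.1, 6.1]
gripper_width: 0.241
```

View pics/side3.png

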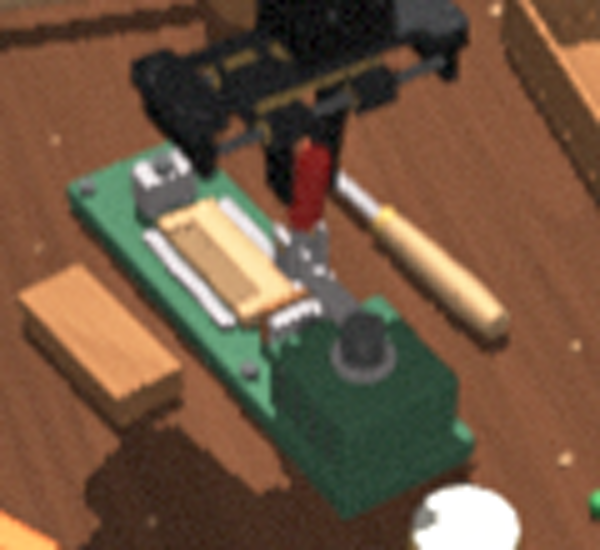

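```bash
python3 -m crank '[[1,[-0.015,0,0],[0,0,0]],[1,[0,0,0],[0,0,0]]]';python3 -m crank '[[1,[-0.015,0,0],[0,0,0]],[1,[0,0,0],[0,0,0]]]'; python3 -m crank '[[1,[-0.015,0,0],[0,0,0]],[1,[0,0,0],[0,0,0]]]'
```

```text
time_s: 7.25
tcp_pos: [0.5401, 0.0504, 0.1565]
ee_rot: [[0.231, -0.973, 0.003], [-0.973, -0.231, -0.003], [0.003, -0.002, -1.0]]
wrist_force: [-2.2, -7.9, 6.7]
gripper_width: 0.237
time_s: 7.45
tcp_pos: [0.5398, 0.0519, 0.1566]
ee_rot: [[0.231, -0.973, 0.003], [-0.973, -0.231, -0.003], [0.003, -0.003, -1.0]]
wrist_force: [-2.7, -7.6, 7.3]
gripper_width: 0.238
time_s: 7.65
tcp_pos: [0.5396, 0.0535, 0.1566]
ee_rot: [[0.231, -0.973, 0.004], [-0.973, -0.231, -0.002], [0.003, -0.003, -1.0]]
wrist_force: [-2.5, -8.5, 7.1]
gripper_width: 0.238
```

```bash
python3 -m crank '[[1,[-0.02,0,0],[0,0,0]],[1,[0,0,0],[0,0,0]]]';python3 -m crank '[[1,[-0.02,0,0],[0,0,0]],[1,[0,0,0],[0,0,0]]]'
python3 - <<'E'
from h import *
T=r.capture("top");S=r.capture("side")
b=red(S);print(b)
# expected upright projection: hinge->top
Hh=np.array([.539,.0478,.112])
for t in (.018,.05,.082): print(proj(S,Hh+[0,0,t]))
for n,c,(x,y,w,h) in(("top",T,(190,140,110,80)),("side",S,(225,145,120,110))):
    cv2.imwrite(f"pics/{n}4.png",cv2.resize(c["img"][y:y+h,x:x+w],None,fx=5,fy=5,interpolation=cv2.INTER_CUBIC))
E
```

```text
time_s: 7.85
tcp_pos: [0.5391, 0.0556, 0.1566]
ee_rot: [[0.231, -0.973, 0.004], [-0.973, -0.231, -0.002], [0.003, -0.003, -1.0]]
wrist_force: [-2.8, -8.0, 7.2]
gripper_width: 0.226
time_s: 8.05
tcp_pos: [0.5387, 0.0578, 0.1566]
ee_rot: [[0.231, -0.973, 0.004], [-0.973, -0.231, -0.002], [0.003, -0.003, -1.0]]
wrist_force: [-2.1, -6.3, 6.8]
gripper_width: 0.221
(array([285.49107143, 180.42857143]), array([-0.1008137 ,  0.99490532]), 112, np.float64(-8.436937534289784), np.float64(8.77889402881819), array([ 6.72998831, 16.4019174 ]))
[284.64168549 188.28028412]
[284.61943518 180.49879351]
[284.59650608 172.47991519]
```

View pics/side4.png

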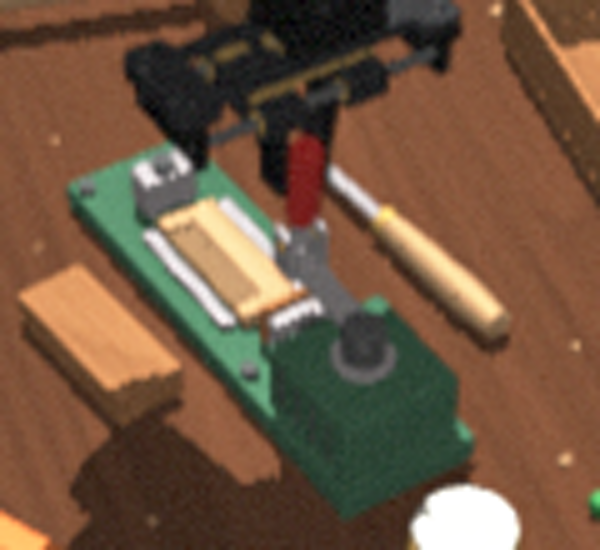

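The pads are sliding round the grip rather than pushing it to its stop. The upright grip spans (308,140) to (300,220) in the crop, so it still leans about 0.1 rad. I'll let go, close the fingers on the spindle side and push from there.

```bash
python3 -m crank '[[-1,[0,0,0],[0,0,0]],[-1,[0,0,0],[0,0,0]],[-1,[0,0,0],[0,0,0]],[-1,[0,0,0],[0,0,0]],[-1,[0,0,-0.1],[0,0,0]],[-1,[0.2,0,0],[0,0,0]],[-1,[0.25,0,0],[0,0,0]],[1,[0,0,0],[0,0,0]]]'
python3 -m crank '[[1,[0,0,0],[0,0,0]],[1,[0,0,0],[0,0,0]]]'
python3 - <<'E'
from h import *
np.set_printoptions(precision=4,suppress=True)
print(r.sense()["joints"])
T=r.capture("top");S=r.capture("side")
b=red(S);print(b)
for n,c,(x,y,w,h) in(("top",T,(190,140,110,80)),("side",S,(225,145,120,110))):
    cv2.imwrite(f"pics/{n}5.png",cv2.resize(c["img"][y:y+h,x:x+w],None,fx=5,fy=5,interpolation=cv2.INTER_CUBIC))
E
```

```text
time_s: 8.95
tcp_pos: [0.5486, 0.0134, 0.1639]
ee_rot: [[0.228, -0.974, 0.001], [-0.974, -0.228, -0.0], [0.0, -0.001, -1.0]]
wrist_force: [-0.1, -0.3, -1.2]
gripper_width: 0.799
time_s: 9.15
tcp_pos: [0.5479, 0.0154, 0.1635]
ee_rot: [[0.231, -0.973, 0.0], [-0.973, -0.231, 0.0], [-0.0, -0.0, -1.0]]
wrist_force: [-0.3, -0.2, -0.4]
gripper_width: 0.677
[ 18.5536  17.5311 -15.3949  -0.0048 -57.0469  -5.2189]
(array([286.4412, 183.8824]), array([-0.128 ,  0.9918]), 34, np.float64(-4.913721640658809), np.float64(5.2600130351733165), array([3.5542, 9.6704]))
```

View pics/side5.png

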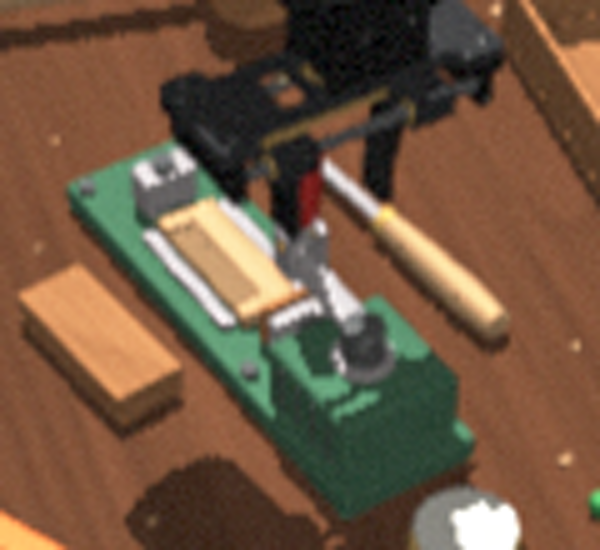

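View pics/top5.png

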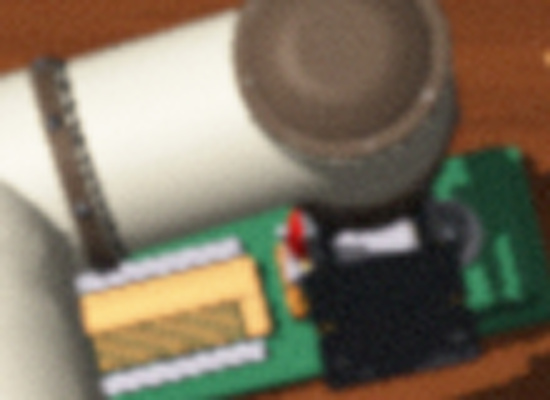

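```bash
python3 -m crank '[[1,[0,0,0],[0,0,0]],[1,[0,0,0],[0,0,0]],[1,[0,0,0],[0,0,0]],[1,[0,0,0],[0,0,0]],[1,[0,0,0],[0,0,0]],[1,[0,0,0],[0,0,0]],[1,[0,0,0],[0,0,0]],[1,[0,0,0],[0,0,0]]]'
python3 -m crank '[[1,[-0.04,0,0.05],[0,0,0]],[1,[-0.03,0,0.05],[0,0,0]],[1,[0,0,0],[0,0,0]]]'
```

```text
time_s: 10.05
tcp_pos: [0.5478, 0.0149, 0.1632]
ee_rot: [[0.23, -0.973, -0.0], [-0.973, -0.23, -0.0], [0.0, 0.0, -1.0]]
wrist_force: [0.1, 0.7, -0.9]
gripper_width: 0.011
time_s: 10.35
tcp_pos: [0.5454, 0.022, 0.1521]
ee_rot: [[0.231, -0.973, -0.002], [-0.973, -0.231, -0.0], [-0.0, 0.002, -1.0]]
wrist_force: [-0.0, 0.2, 0.1]
gripper_width: 0.004
```

```bash
python3 -m crank '[[1,[-0.03,0,0],[0,0,0]],[1,[0,0,0],[0,0,0]]]'
python3 -m crank '[[1,[-0.02,0,0],[0,0,0]],[1,[0,0,0],[0,0,0]]]'
python3 -m crank '[[1,[-0.02,0,0],[0,0,0]],[1,[0,0,0],[0,0,0]]]'
```

```text
time_s: 10.55
tcp_pos: [0.5455, 0.0247, 0.1532]
ee_rot: [[0.231, -0.973, -0.0], [-0.973, -0.231, -0.0], [0.0, 0.0, -1.0]]
wrist_force: [-0.6, -0.7, -0.4]
gripper_width: 0.009
time_s: 10.75
tcp_pos: [0.5452, 0.0265, 0.1534]
ee_rot: [[0.23, -0.973, 0.0], [-0.973, -0.23, -0.0], [0.0, -0.0, -1.0]]
wrist_force: [-0.1, -0.9, -0.1]
gripper_width: 0.002
time_s: 10.95
tcp_pos: [0.5448, 0.0286, 0.1536]
ee_rot: [[0.23, -0.973, 0.001], [-0.973, -0.23, -0.0], [0.0, -0.001, -1.0]]
wrist_force: [1.2, -0.5, 1.3]
gripper_width: 0.011
```

```bash
python3 -m crank '[[1,[-0.015,0,0],[0,0,0]],[1,[0,0,0],[0,0,0]]]'
python3 -m crank '[[1,[-0.01,0,0],[0,0,0]],[1,[0,0,0],[0,0,0]]]'
python3 -m crank '[[1,[-0.01,0,0],[0,0,0]],[1,[0,0,0],[0,0,0]]]'; python3 -m crank '[[1,[-0.01,0,0],[0,0,0]],[1,[0,0,0],[0,0,0]]]'
```

```text
time_s: 11.15
tcp_pos: [0.5446, 0.0301, 0.1536]
ee_rot: [[0.23, -0.973, 0.001], [-0.973, -0.23, 0.0], [0.0, -0.001, -1.0]]
wrist_force: [-0.3, -1.4, 1.3]
gripper_width: 0.009
time_s: 11.35
tcp_pos: [0.5444, 0.0309, 0.1536]
ee_rot: [[0.23, -0.973, 0.001], [-0.973, -0.23, -0.0], [0.0, -0.001, -1.0]]
wrist_force: [2.4, -2.8, 1.6]
gripper_width: 0.006
time_s: 11.55
tcp_pos: [0.5442, 0.0314, 0.1536]
ee_rot: [[0.231, -0.973, 0.001], [-0.973, -0.231, -0.001], [0.001, -0.001, -1.0]]
wrist_force: [2.3, -5.8, 2.7]
gripper_width: 0.002
time_s: 11.75
tcp_pos: [0.5441, 0.0317, 0.1537]
ee_rot: [[0.231, -0.973, 0.001], [-0.973, -0.231, -0.002], [0.002, -0.0, -1.0]]
wrist_force: [2.3, -7.5, 2.1]
gripper_width: 0.007
```

```bash
python3 -m crank '[[1,[-0.015,0,0],[0,0,0]],[1,[0,0,0],[0,0,0]]]'; python3 -m crank '[[1,[-0.015,0,0],[0,0,0]],[1,[0,0,0],[0,0,0]]]'
python3 - <<'E'
from h import *
S=r.capture("side");print(red(S))
cv2.imwrite("pics/side6.png",cv2.resize(S["img"][145:255,225:345],None,fx=5,fy=5,interpolation=cv2.INTER_CUBIC))
E
```

```text
time_s: 11.95
tcp_pos: [0.544, 0.0322, 0.1538]
ee_rot: [[0.231, -0.973, 0.001], [-0.973, -0.231, -0.004], [0.004, -0.0, -1.0]]
wrist_force: [4.7, -11.3, 1.0]
gripper_width: 0.004
time_s: 12.15
tcp_pos: [0.5437, 0.0327, 0.1538]
ee_rot: [[0.231, -0.973, 0.001], [-0.973, -0.231, -0.005], [0.005, 0.0, -1.0]]
wrist_force: [4.7, -14.2, 1.2]
gripper_width: 0.006
(array([283.12903226, 184.09677419]), array([0.21161868, 0.97735231]), 31, np.float64(-7.174972953603355), np.float64(4.422377160634686), array([ 3.52480832, 11.88499666]))
```

View pics/side6.png

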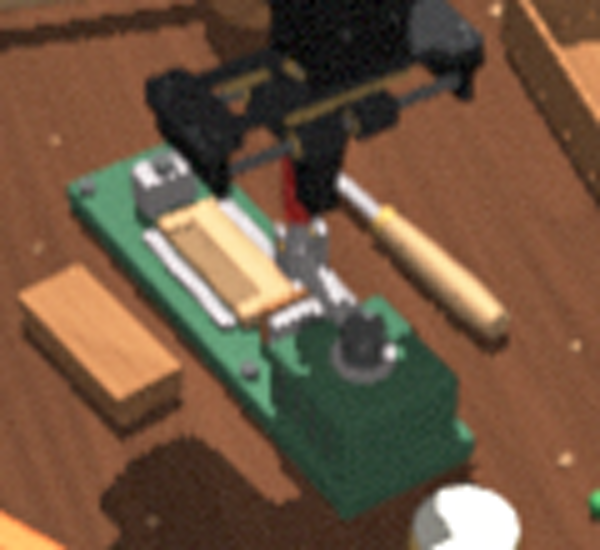

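The handle is on its stop: the force ramped to 14 N with almost no motion. I'll back off, open and look.

```bash
python3 -m crank '[[1,[0.2,0,0],[0,0,0]],[-1,[0.25,0,0],[0,0,0]],[-1,[0.4,0,-0.2],[0,0,0]],[-1,[0.4,0,-0.2],[0,0,0]],[-1,[0.4,0,0],[0,0,0]],[-1,[0.3,0,0],[0,0,0]],[-1,[0,0,0],[0,0,0]]]'
python3 - <<'E'
from h import *
np.set_printoptions(precision=4,suppress=True)
T=r.capture("top");S=r.capture("side")
P,e,d,a,b=grip(T,S);print(P,e,d,a,b)
for n,c,(x,y,w,h) in(("top",T,(170,140,150,100)),("side",S,(225,145,120,110))):
    cv2.imwrite(f"pics/{n}7.png",cv2.resize(c["img"][y:y+h,x:x+w],None,fx=5,fy=5,interpolation=cv2.INTER_CUBIC))
E
```

```text
time_s: 12.9
tcp_pos: [0.5877, -0.1563, 0.1921]
ee_rot: [[0.226, -0.974, -0.001], [-0.974, -0.226, 0.001], [-0.001, 0.001, -1.0]]
wrist_force: [-0.4, -0.1, -0.4]
gripper_width: 0.466Traceback (most recent call last):
  File "<stdin>", line 4, in <module>
  File "h.py", line 28, in grip
    a=red(T);b=red(S);P,e=tri(T,a[0],S,b[0]);d=axis3(T,a[0],a[1],S,b[0],b[1])
  File "h.py", line 7, in red
    i=1+np.argmax(s[1:,4]);
        ~~~~~~~~~^^^^^^^^^
    return _wrapfunc(a, 'argmax', axis=axis, out=out, **kwds)
    return bound(*args, **kwds)
ValueError: attempt to get argmax of an empty sequence
```

Run:
```python
from h import *
T=r.capture("top");S=r.capture("side")
for n,c,(x,y,w,h) in(("top",T,(170,140,150,100)),("side",S,(225,145,120,110))):
    cv2.imwrite(f"pics/{n}7.png",cv2.resize(c["img"][y:y+h,x:x+w],None,fx=5,fy=5,interpolation=cv2.INTER_CUBIC))
b=red(S);print(b)
for p in (b[0]+b[1]*b[3],b[0],b[0]+b[1]*b[4]): print(p)
H=np.array([.539,.0478,.112]);print([proj(S,H+[0,0,t]) for t in(.018,.05,.082)])
```

```text
(array([284.39252336, 179.37383178]), array([-0.00990053,  0.99995099]), 107, np.float64(-9.379386692500455), np.float64(9.629582621901712), array([ 5.95511089, 18.14813633]))
[284.48538429 169.99490478]
[284.39252336 179.37383178]
[284.29718537 189.00294244]
[array([284.64168549, 188.28028412]), array([284.61943518, 180.49879351]), array([284.59650608, 172.47991519])]
```

View pics/side7.png

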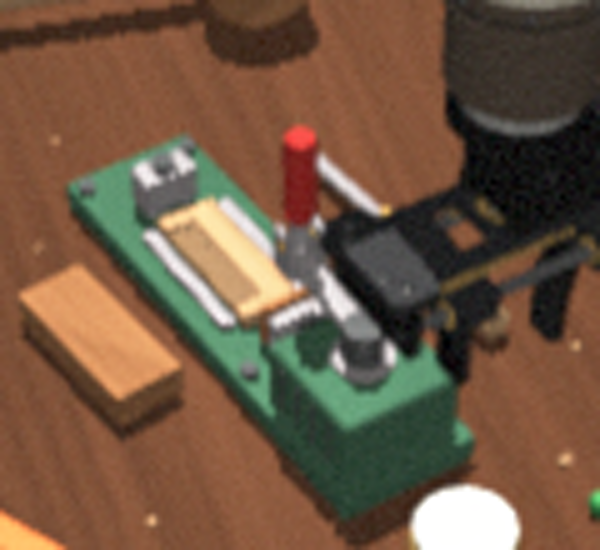

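View pics/top7.png

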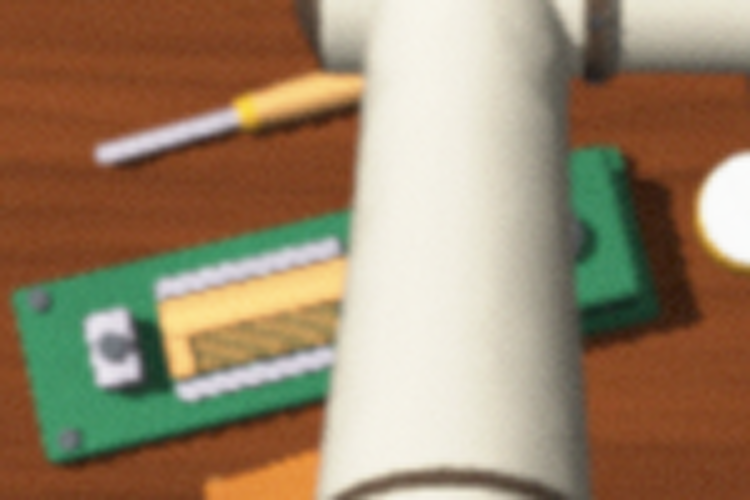

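The grip is vertical at column 284.4 (rows 170–189), which matches the hinge estimate projecting to 284.6. I'll regrasp it upright.

```bash
python3 -m crank '[[-1,[0,0,0.2],[0,0,0]],[-1,[0,0,0.15],[0,0,0]],[-1,[0,0,0],[0,0,0]],[-1,[0,0,0],[0,0,0]],[-1,[0,0,0],[0,0,0]]]'
python3 - <<'E'
from h import *
s=r.sense();print(s["tcp_pos"],(np.array([.539,.0478,.155])-s["tcp_pos"])@s["ee_rot"])
E
```

```text
time_s: 13.6
tcp_pos: [0.5885, -0.1534, 0.1594]
ee_rot: [[0.231, -0.973, 0.002], [-0.973, -0.231, -0.0], [0.001, -0.002, -1.0]]
wrist_force: [0.3, 0.1, 0.2]
gripper_width: 0.99
[ 0.58849478 -0.15340481  0.15943288] [-0.20720012  0.00159809  0.00427976]
```

```bash
python3 -m crank '[[-1,[-0.45,0.016,0.04],[0,0,0]],[-1,[-0.45,0,0],[0,0,0]],[-1,[-0.45,0,0],[0,0,0]],[-1,[-0.45,0,0],[0,0,0]],[-1,[-0.28,0,0],[0,0,0]],[1,[0,0,0],[0,0,0]],[1,[0,0,0],[0,0,0]],[1,[0,0,0],[0,0,0]]]'
python3 -m crank '[[1,[0,0,0],[0,0,0]],[1,[0,0,0],[0,0,0]],[1,[0,0,0],[0,0,0]],[1,[0,0,0],[0,0,0]],[1,[0,0,0],[0,0,0]],[1,[0,0,0],[0,0,0]]]'
```

```text
time_s: 14.4
tcp_pos: [0.5387, 0.0476, 0.1547]
ee_rot: [[0.23, -0.973, 0.001], [-0.973, -0.23, 0.0], [-0.0, -0.001, -1.0]]
wrist_force: [-1.0, -0.1, -0.2]
gripper_width: 0.811
time_s: 15.0
tcp_pos: [0.5391, 0.0482, 0.1544]
ee_rot: [[0.23, -0.973, 0.002], [-0.973, -0.23, 0.001], [-0.0, -0.002, -1.0]]
wrist_force: [3.9, 0.9, -2.0]
gripper_width: 0.264
```

```bash
python3 -m crank '[[1,[0,0,0],[0,0,0]],[1,[0,0,0],[0,0,0]],[1,[0,0,0],[0,0,0]]]'
python3 - <<'E'
from h import *
s=r.sense();print(s["wrist_force"],s["moment"])
S=np.array([.5561,-.0255]);v=s["tcp_pos"][:2]-S;print(np.linalg.norm(v),np.degrees(np.arctan2(-v[0],v[1])))
E
```

```text
time_s: 15.3
tcp_pos: [0.5393, 0.0484, 0.1545]
ee_rot: [[0.23, -0.973, 0.002], [-0.973, -0.23, 0.001], [0.0, -0.002, -1.0]]
wrist_force: [4.1, -0.1, -1.6]
gripper_width: 0.246
[ 4.09932652 -0.12265942 -1.58326912] [ 0.0308804  -1.30615959 -0.02384877]
0.0757686378589642 12.78570774462003
```

```bash
python3 -m crank '[[1,[0.003,-0.066,0],[0,0,0.111]],[1,[0.003,-0.066,0],[0,0,0.111]],[1,[0.003,-0.066,0],[0,0,0.111]],[1,[0,0,0],[0,0,0]]]'
cat > st.py <<'E'
from h import *
s=r.sense();S=np.array([.5561,-.0255]);v=s["tcp_pos"][:2]-S;rd=v/np.linalg.norm(v);tg=np.array([rd[1],-rd[0]]);f=-s["wrist_force"][:2]
print("R %.4f crank %.1f yaw %.1f F_tang %.1f F_rad %.1f w %.3f z %.4f q6 %.0f t %.1f"%(np.linalg.norm(v),np.degrees(np.arctan2(v[0],v[1]))+13.3,np.degrees(np.arctan2(-s["ee_rot"][0,0],-s["ee_rot"][1,0]))+13.3,f@tg,f@rd,s["gripper_width"],s["tcp_pos"][2],s["joints"][5],s["time_s"]))
E
python3 st.py
```

```text
time_s: 15.7
tcp_pos: [0.5568, 0.0502, 0.1544]
ee_rot: [[-0.029, -1.0, -0.003], [-1.0, 0.029, -0.0], [0.0, 0.003, -1.0]]
wrist_force: [-2.2, 2.3, 4.0]
gripper_width: 0.245
R 0.0757 crank 13.9 yaw 15.0 F_tang 2.3 F_rad -2.3 w 0.245 z 0.1544 q6 -23 t 15.7
```

```bash
python3 -m crank '[[1,[-0.017,-0.066,0],[0,0,0.111]],[1,[0.003,-0.066,0],[0,0,0.111]],[1,[0.003,-0.066,0],[0,0,0.111]],[1,[0,0,0],[0,0,0]]]'; python3 st.py
python3 - <<'E'
from h import *
S=r.capture("side");print(red(S))
cv2.imwrite("pics/side8.png",cv2.resize(S["img"][145:255,225:345],None,fx=5,fy=5,interpolation=cv2.INTER_CUBIC))
E
```

```text
time_s: 16.1
tcp_pos: [0.5763, 0.0478, 0.1543]
ee_rot: [[-0.285, -0.958, -0.003], [-0.958, 0.285, -0.002], [0.003, 0.003, -1.0]]
wrist_force: [-2.2, -2.6, 2.5]
gripper_width: 0.243
R 0.0760 crank 28.7 yaw 29.9 F_tang 1.4 F_rad 3.1 w 0.243 z 0.1543 q6 -37 t 16.1
(array([296.16216216, 177.12612613]), array([-0.01332492,  0.99991122]), 111, np.float64(-9.123155104183686), np.float64(8.888571764386297), array([ 6.32442058, 17.44184395]))
```

View pics/side8.png

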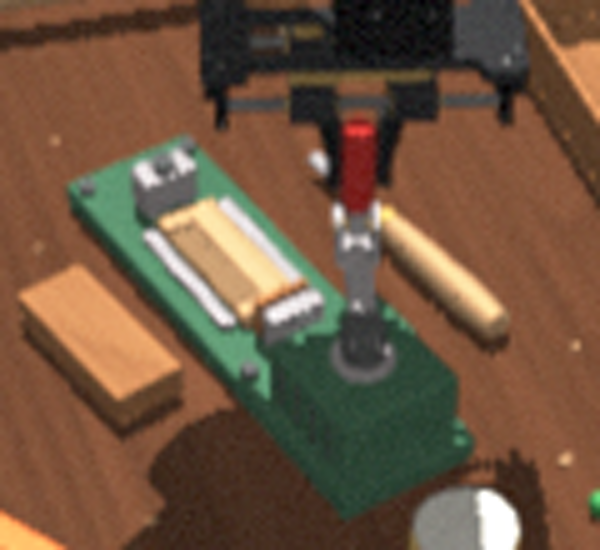

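The crank has turned to about 29°, with the grip upright at (357,170) in the crop. I'll keep going.

```bash
python3 -m crank '[[1,[0.002,-0.066,0],[0,0,0.111]],[1,[0.002,-0.066,0],[0,0,0.111]],[1,[0.002,-0.066,0],[0,0,0.111]],[1,[0.002,-0.066,0],[0,0,0.111]]]'; python3 st.py;  python3 -m crank '[[1,[0.002,-0.066,0],[0,0,0.111]],[1,[0.002,-0.066,0],[0,0,0.111]],[1,[0.002,-0.066,0],[0,0,0.111]]]'; python3 st.py
```

```text
time_s: 16.55
tcp_pos: [0.5991, 0.0368, 0.1543]
ee_rot: [[-0.597, -0.802, -0.005], [-0.802, 0.597, -0.001], [0.004, 0.003, -1.0]]
wrist_force: [-6.3, -0.8, 5.7]
gripper_width: 0.247
R 0.0757 crank 47.9 yaw 50.0 F_tang 4.7 F_rad 4.3 w 0.247 z 0.1543 q6 -56 t 16.6
time_s: 16.85
tcp_pos: [0.6132, 0.0234, 0.1543]
ee_rot: [[-0.784, -0.62, -0.005], [-0.62, 0.784, -0.001], [0.004, 0.003, -1.0]]
wrist_force: [-6.5, 0.2, 6.5]
gripper_width: 0.25
R 0.0752 crank 62.7 yaw 65.0 F_tang 4.4 F_rad 4.8 w 0.250 z 0.1543 q6 -69 t 16.9
```

```bash
python3 -m crank '[[1,[0.003,-0.066,0],[0,0,0.111]],[1,[0.003,-0.066,0],[0,0,0.111]]]'; python3 st.py; for k in 1; do python3 -m crank '[[1,[0.001,-0.026,0],[0,0,0.044]],[1,[0.001,-0.026,0],[0,0,0.044]]]' >/dev/null; python3 st.py; done;  python3 -m crank '[[1,[0.001,-0.026,0],[0,0,0.044]],[1,[0.001,-0.026,0],[0,0,0.044]]]' >/dev/null; python3 st.py
```

```text
time_s: 17.05
tcp_pos: [0.6204, 0.0127, 0.1543]
ee_rot: [[-0.88, -0.475, -0.005], [-0.475, 0.88, -0.0], [0.004, 0.002, -1.0]]
wrist_force: [-7.2, 1.3, 5.4]
gripper_width: 0.243
R 0.0748 crank 72.6 yaw 75.0 F_tang 4.8 F_rad 5.5 w 0.243 z 0.1543 q6 -78 t 17.1
R 0.0746 crank 76.5 yaw 78.8 F_tang 5.1 F_rad 4.8 w 0.245 z 0.1543 q6 -81 t 17.2
R 0.0744 crank 80.3 yaw 82.8 F_tang 3.7 F_rad 5.2 w 0.248 z 0.1543 q6 -85 t 17.4
```

```bash
python3 -m crank '[[1,[0.001,-0.026,0],[0,0,0.044]],[1,[0.001,-0.026,0],[0,0,0.044]]]' >/dev/null; python3 st.py;  python3 - <<'E'
from h import *
for n,(x,y,w,h) in(("top",(170,140,150,100)),("side",(225,145,120,110))):
    c=r.capture(n);cv2.imwrite(f"pics/{n}9.png",cv2.resize(c["img"][y:y+h,x:x+w],None,fx=5,fy=5,interpolation=cv2.INTER_CUBIC))
E
```

```text
R 0.0742 crank 84.2 yaw 86.7 F_tang 3.9 F_rad 5.7 w 0.242 z 0.1543 q6 -88 t 17.6
```

View pics/side9.png

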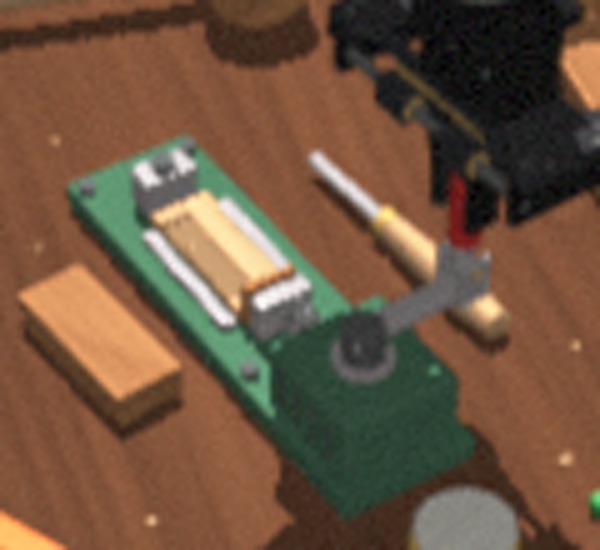

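View pics/top9.png

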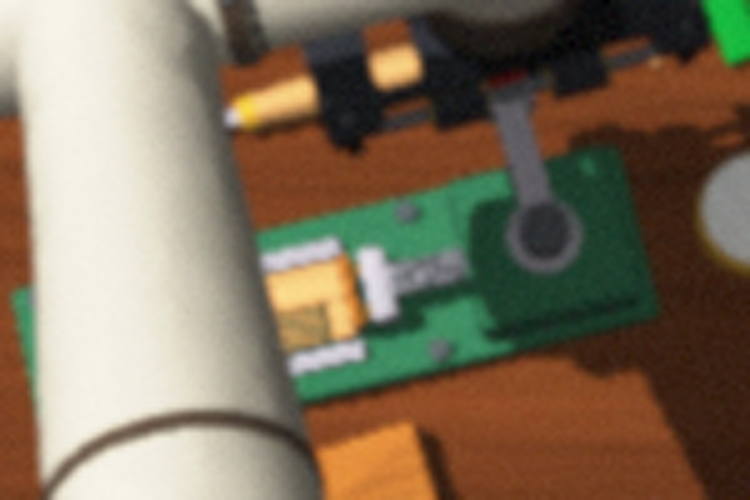

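The jaw at (375,285) in the top crop now reaches the comb. I'll keep cranking in small steps and watch the tangential force.

```bash
python3 -m crank '[[1,[0.001,-0.026,0],[0,0,0.044]],[1,[0.001,-0.026,0],[0,0,0.044]]]' >/dev/null; python3 st.py;  python3 -m crank '[[1,[0.001,-0.026,0],[0,0,0.044]],[1,[0.001,-0.026,0],[0,0,0.044]]]' >/dev/null; python3 st.py
```

```text
R 0.0740 crank 88.1 yaw 90.7 F_tang 3.9 F_rad 5.4 w 0.246 z 0.1543 q6 -91 t 17.9
R 0.0738 crank 92.0 yaw 94.6 F_tang 4.8 F_rad 5.0 w 0.244 z 0.1543 q6 -95 t 18.1
```

```bash
python3 -m crank '[[1,[0.0,-0.026,0],[0,0,0.044]],[1,[0.0,-0.026,0],[0,0,0.044]]]' >/dev/null; python3 st.py;  python3 -m crank '[[1,[0.0,-0.026,0],[0,0,0.044]],[1,[0.0,-0.026,0],[0,0,0.044]]]' >/dev/null; python3 st.py
```

```text
R 0.0736 crank 95.9 yaw 98.6 F_tang 4.9 F_rad 5.7 w 0.244 z 0.1543 q6 -98 t 18.4
R 0.0734 crank 99.9 yaw 102.5 F_tang 5.2 F_rad 6.4 w 0.243 z 0.1543 q6 -102 t 18.6
```

```bash
python3 -m crank '[[1,[0.002,-0.026,0],[0,0,0.044]],[1,[0.002,-0.026,0],[0,0,0.044]]]' >/dev/null; python3 st.py;  python3 -m crank '[[1,[0.002,-0.026,0],[0,0,0.044]],[1,[0.002,-0.026,0],[0,0,0.044]]]' >/dev/null; python3 st.py
```

```text
R 0.0732 crank 103.8 yaw 106.5 F_tang 4.8 F_rad 6.1 w 0.244 z 0.1543 q6 -105 t 18.8
R 0.0729 crank 107.7 yaw 110.5 F_tang 3.8 F_rad 4.5 w 0.247 z 0.1543 q6 -109 t 18.9
```

```bash
python3 -m crank '[[1,[0.002,-0.026,0],[0,0,0.044]],[1,[0.002,-0.026,0],[0,0,0.044]]]' >/dev/null; python3 st.py;  python3 - <<'E'
from h import *
for n,(x,y,w,h) in(("top",(170,140,150,100)),("side",(225,145,120,110))):
    c=r.capture(n);cv2.imwrite(f"pics/{n}10.png",cv2.resize(c["img"][y:y+h,x:x+w],None,fx=5,fy=5,interpolation=cv2.INTER_CUBIC))
E
```

```text
R 0.0726 crank 111.7 yaw 114.4 F_tang 4.0 F_rad 5.2 w 0.242 z 0.1543 q6 -112 t 19.1
```

View pics/side10.png

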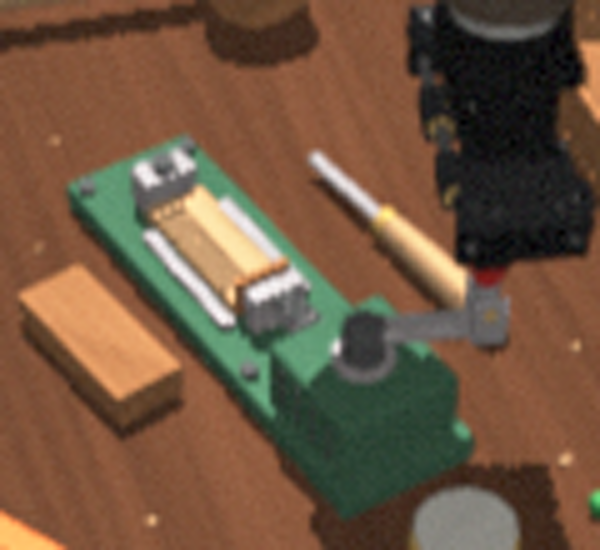

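View pics/top10.png

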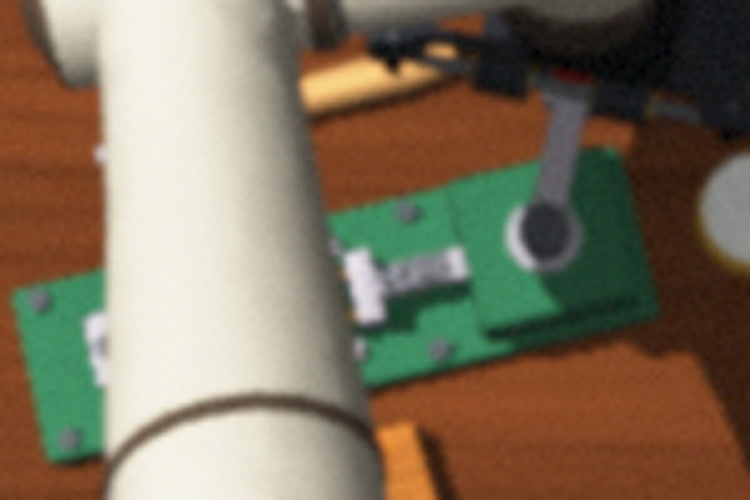

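```bash
python3 -m crank '[[1,[0.001,-0.026,0],[0,0,0.044]]]' >/dev/null; python3 st.py; python3 -m crank '[[1,[0.001,-0.026,0],[0,0,0.044]]]' >/dev/null; python3 st.py;python3 -m crank '[[1,[0.001,-0.026,0],[0,0,0.044]]]' >/dev/null; python3 st.py
```

```text
R 0.0726 crank 113.5 yaw 116.3 F_tang 5.1 F_rad 4.0 w 0.245 z 0.1543 q6 -114 t 19.4
R 0.0725 crank 115.4 yaw 118.4 F_tang 5.4 F_rad 5.4 w 0.248 z 0.1543 q6 -116 t 19.4
R 0.0724 crank 117.2 yaw 120.3 F_tang 6.0 F_rad 5.7 w 0.244 z 0.1543 q6 -118 t 19.6
```

```bash
python3 -m crank '[[1,[0.001,-0.026,0],[0,0,0.044]]]' >/dev/null; python3 st.py; python3 -m crank '[[1,[0.001,-0.026,0],[0,0,0.044]]]' >/dev/null; python3 st.py
```

```text
R 0.0723 crank 119.0 yaw 122.3 F_tang 6.6 F_rad 5.6 w 0.237 z 0.1543 q6 -119 t 19.6
R 0.0722 crank 120.7 yaw 124.3 F_tang 8.1 F_rad 5.5 w 0.246 z 0.1544 q6 -121 t 19.8
```

The force ramped steadily from about 114.5° to 8.1 N at 120.7°. Both the force and the travel put the squeeze at about 16 N. I'll stop, relax the push and let go.

```bash
python3 -m crank '[[1,[0,0.03,0],[0,0,0]]]' >/dev/null; python3 st.py; python3 -m crank '[[1,[0,0,0],[0,0,0]],[1,[0,0,0],[0,0,0]]]' >/dev/null; python3 st.py
```

```text
R 0.0721 crank 120.0 yaw 124.3 F_tang -1.0 F_rad 4.3 w 0.241 z 0.1544 q6 -121 t 19.9
R 0.0723 crank 119.9 yaw 124.3 F_tang 3.0 F_rad 6.4 w 0.241 z 0.1543 q6 -121 t 20.1
```

```bash
python3 -m crank '[[0.3,[0,0,0],[0,0,0]],[0,[0,0,0],[0,0,0]],[-1,[0,0,0],[0,0,0]],[-1,[0,0,0],[0,0,0]],[-1,[0,0,0],[0,0,0]],[-1,[0,0,0],[0,0,0]]]' >/dev/null; python3 st.py;  python3 -m crank '[[-1,[0,0,-0.1],[0,0,0]],[-1,[0,0,-0.25],[0,0,0]],[-1,[0,0,-0.3],[0,0,0]],[-1,[0,0,-0.3],[0,0,0]],[-1,[0,0,-0.3],[0,0,0]],[-1,[0,0,0],[0,0,0]]]';  python3 - <<'E'
from h import *
for n,(x,y,w,h) in(("top",(170,140,150,100)),("side",(225,145,120,110))):
    c=r.capture(n);cv2.imwrite(f"pics/{n}11.png",cv2.resize(c["img"][y:y+h,x:x+w],None,fx=5,fy=5,interpolation=cv2.INTER_CUBIC))
E
```

```text
R 0.0737 crank 120.6 yaw 124.4 F_tang 0.3 F_rad 0.3 w 0.706 z 0.1541 q6 -122 t 20.6
time_s: 21.25
tcp_pos: [0.6287, -0.0476, 0.2858]
ee_rot: [[-0.933, 0.36, 0.011], [0.36, 0.933, -0.0], [-0.011, 0.004, -1.0]]
wrist_force: [-0.4, -0.0, -0.2]
gripper_width: 1.002
```

View pics/side11.png

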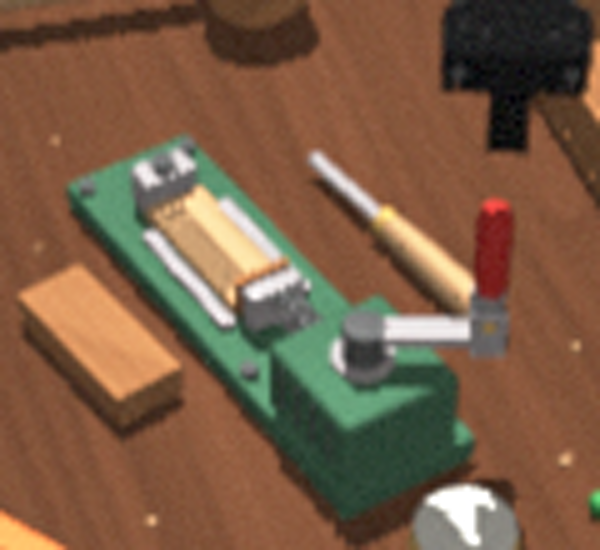

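View pics/top11.png

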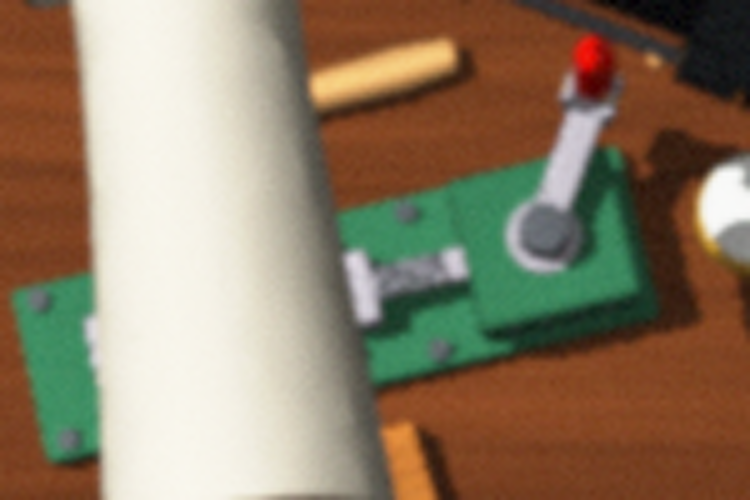

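The comb is against the end stop at (160,205) and the handle looks up, spanning (495,205) to (487,295). I'll measure its lean.

Run:
```python
from h import *
np.set_printoptions(precision=4,suppress=True)
T=r.capture("top");S=r.capture("side")
P,e,d,a,b=grip(T,S);print(P,e,d);print(a);print(b)
for c,m in((T,a),(S,b)):
    q=proj(c,P+[0,0,.03])-proj(c,P-[0,0,.03]);print("vertical dir",q/np.linalg.norm(q),"seen",m[1])
s=np.array([.5561,-.0255]);v=P[:2]-s;print(np.linalg.norm(v),np.degrees(np.arctan2(v[0],v[1]))+13.3)
```

```text
[ 0.6283 -0.0477  0.1645] 0.0022725625953017173 [0.0085 0.0563 0.9984]
(array([288.2267, 152.6   ]), array([0.165 , 0.9863]), 75, np.float64(-5.89059774285574), np.float64(5.618554078050594), array([ 7.252 , 10.2575]))
(array([323.2149, 194.0165]), array([-0.0521,  0.9986]), 121, np.float64(-9.09733247305457), np.float64(9.086724103073456), array([ 6.6868, 17.6784]))
vertical dir [ 0.0668 -0.9978] seen [0.165  0.9863]
vertical dir [ 0.0729 -0.9973] seen [-0.0521  0.9986]
0.07553495807450712 120.40238295914926
```

Run:
```python
from h import *
cv2.imwrite("pics/side12.png",r.capture("side")["img"]);s=r.sense();print(s["wrist_force"],s["time_s"])
```

```text
[-0.12533655 -0.4942977   0.12564525] 21.5
```

View pics/side12.png

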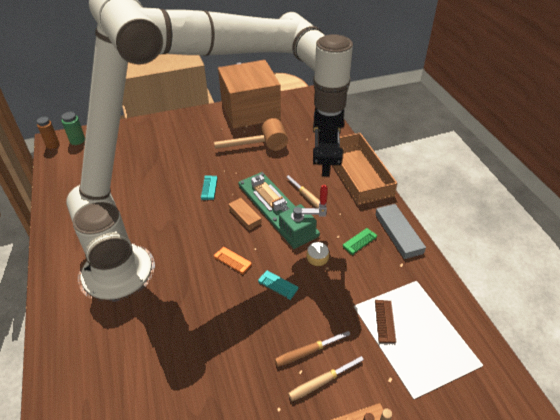

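The other things are where they started, the handle stands upright at (323,194), and the gripper is clear above it. I'm handing the job in.

Run:
```python
from h import *
print(r.finish_job())
```

```text
the job is handed in; nothing more can be done
None
```

I swung the handle up to its end stop, then cranked it clockwise until the comb was tight against the end stop. I then let go and handed the job in at about 21.5 s.

- **Handle:** My first lift left it leaning, because the pads slid round the grip at about 8 N. I pushed it the rest of the way with the shut fingers, until the force rose to 14 N with almost no movement.
- **Tightening:** Free turning took about 4.4 N at the grip. The force began to rise at about 114.5° and I stopped at 120.7° (2.1 rad) and 8.1 N. Both the force and the extra travel put the squeeze at about 15–16 N. That is an estimate, roughly 9–19 N given how sharply I could see the start of the tightening.
- **Last checks:** After release the crank measured 120.4°. The side view shows the comb at the stop, the other things in place and the gripper clear with about 0.5 N on the wrist.
- **One disagreement:** The side view puts the handle within about 0.02 rad of upright. The top view showed a larger slant, mostly sideways, where the hinge cannot move. I put that down to seeing the grip almost end-on with a coarse colour mask, and did not push the handle again.

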